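# Mix the orange-capped medicine bottle by inversion

## Task

The medicine in the orange-capped bottle has settled: pick that bottle up, turn it upside down for a moment so that its cap points steeply down, then turn it back and stand it upright on the round green mat on the same shelf. Do not drop it, and leave the blue-capped and white-capped bottles standing where they are.

Things in the scene. Friction and masses are not known exactly. Their poses are not given: they have to be found in the camera images.
- orange_bottle_center (a point): Centre (half-way up) of the loose bottle to be mixed: a round, closed amber glass bottle with a white paper label and an orange cap; 110 mm tall, body 46 mm in diameter from its foot up to 78 mm, then a narrow neck 26 mm in diameter and the cap, 34 mm in diameter and 16 mm tall, at the top. About 0.18 kg. It stands upright on a white shelf 80 mm above the table, this point 55 mm above the shelf. z axis: from foot to cap along the bottle.
- mat_top (a point): Centre of the upper face of the fixed round green mat, 100 mm in diameter and 3 mm thick, lying on the same shelf (its upper face is 83 mm above the table). The mat and the three bottles stand in a row 130 mm apart, in any order, along the middle of the shelf, which is 150 mm deep, 540 mm long (the row runs along its length) and roughly square to the robot. z axis: up.
- blue_bottle_center (a point): Centre (half-way up) of a bystander bottle of the same shape and size with a blue cap, standing on the same shelf.
- white_bottle_center (a point): Centre (half-way up) of a bystander bottle of the same shape and size with a white cap, standing on the same shelf.
There are look-alikes about, which are no part of the job. What is shaped like the part that bears orange_bottle_center but purple is not meant.

How it is judged:
On the way:
1. The orange-capped bottle is held upside down in the air: its cap points at least 36 degrees below level, its centre 100 mm or more above the mat (angle between orange_bottle_center's own z axis and vertical above 2.2 rad and z of orange_bottle_center in the frame of mat_top above 0.1 m and contact force between orange_bottle and the fingers above 1 N), for 0.2 s.
At the end, for the whole second after the job is handed in: The orange-capped bottle stands upright (within 10 degrees) and still on the green mat, wholly on it (its centre within 27 mm of the mat's centre); the other two bottles stand upright (within 10 degrees), each within 30 mm of where it was (angle between each of orange_bottle_center, blue_bottle_center, white_bottle_center's own z axis and vertical below 0.17 rad and horizontal distance between orange_bottle_center and mat_top below 0.027 m and z of orange_bottle_center in the frame of mat_top between 0.045 and 0.065 m and linear speed of orange_bottle below 0.03 m/s and distance of each of blue_bottle_center, white_bottle_center from where it was at the start of the episode below 0.03 m); the robot touches nothing.
It fails at once if the orange-capped bottle is dropped or thrown (moves faster than 0.6 m/s while not held, a fall of about 20 mm) (linear speed of orange_bottle above 0.6 m/s and contact force between orange_bottle and the fingers below 0.1 N).
It fails at once if the blue- or white-capped bottle is shifted by more than 30 mm or knocked over (distance of any of blue_bottle_center, white_bottle_center from where it was at the start of the episode above 0.03 m).
It also fails if it takes over 54 s, if anything falls off the work surface, if the arm or the gripper's body presses on something with over 40 N, if the wrist force passes 120 N, or if a joint passes its speed limit or range.

## Robot

A 6-joint arm with a two-finger parallel gripper is mounted at the origin on the work surface. World frame = base frame: x ahead of the robot, y to its left, z up, the work surface at z = 0. Lengths are in m, angles in rad, forces in N, time in s.
With the tool pointing down it reaches from about 0.3 to 0.875 m from the base axis. Payload 6.4 kg.
Tool frame: the origin (TCP) lies on the centre line of the jaws, within the pads' length; the fingertips stand 17 mm ahead of it and the grasp point (between the pads) lies 2 mm behind it; z points along the fingers, x is the direction in which the jaws open and shut, and the axes are right-handed (so a half turn about z gives the same grasp; the last joint's range is limited). The gripper opens to 85 mm and grips with 20 to 120 N. Pads are 22 mm wide; open, the fingers measure 114 mm over their backs; the gripper's body (76 mm by 85 mm) begins 54 mm behind the grasp point. The pads swing forward as they close: fully open they stand 13 mm farther back than shut.
Start: joints at [0.957, 0.181, 1.607, -0, 1.354, -0.206], TCP at [0.228, 0.528, 0.248] pointing down, gripper open.
Joint ranges: [-2.99, 2.99], [-0.89, 2.07], [0.3, 2.58], [-1.14, 4.28], [0, 2.63], [-3.12, 3.12]. Speed limits (rad/s): [2.57, 2.57, 3.01, 3.14, 3.14, 3.14].

## Interface

Orientations are given as a unit quaternion [w, x, y, z].
In Python, from bench import ctrl gives the robot as it stands.
- The arm moves only by the tool servo_tool, never from a script. Its argument "increments" is text: rows parted by semicolons, each of 5 numbers parted by spaces: the shift along the tool's x, y, z in cm, then the turn about the tool's z in rad, then the opening, from 0 (shut) to 1 (fully open). In form: dx dy dz yaw gripper; .... A call has 1 to 10 rows; each row shifts and turns the commanded pose from where the row before left it, along the tool's axes as they then stand; what a row does not reach is not made up. A row lasts 1/8 s, in which the tool goes at most 62.5 mm and 10.7 degrees, less where a joint would pass 70% of its speed; a pose out of reach is approached as far as the arm can. A call is refused whole if a number of a shift passes 6.25 or a number of a turn 0.188, either way. A call with a gripper value outside its range is refused whole. The fingers move at their own pace and stop on an object; the grip force is fixed at half the most. Time passes only in rows, so rows that do not move let the fingers close. It gives the time, the measured TCP pose, the force and the opening at its end, in the units of the state.
- ctrl.get_obs(): the state, without advancing time (a new reading comes with each control period).
- ctrl.camera(name): name is "scene" or "top" or "wrist"; returns (picture, depth): 384x512x3 uint8, red, green, blue; 384x512 float32, m along the optical axis (not along the pixel's ray), 0 where there is no reading.
- ctrl.camera_params(name): a dict with "mtx" (3x3 intrinsics, pixels), "distortion" ([k1, k2, p1, p2, k3] as OpenCV has them; the pictures are not rectified), "position" and "attitude" of the camera in the world; the wrist camera has in their place "tool_from_camera" (4x4, takes a point from camera to tool coordinates, whose origin is the TCP and whose axes are the tool frame's). Camera axes: x right, y down, z forward; pixel columns grow to the right and rows downward; lengths in m; the calibration is good to about 2 mm. A picture is of the moment at which its call begins: read the wrist's pose just before it. camera_params takes no time and is no camera call.
- ctrl.hand_in(): hands the job in, once; it reports no verdict.
The state is a dict: "time_s": time; "q": joint angles; "dq": joint speeds; "joint_efforts": joint torques, N m; "eef_pos": TCP position; "eef_rot": TCP orientation; "wrist_force": force on the tool from outside, world axes, zero at the start; "torque": the same for the moment, N m; "opening": opening from 0.0 (shut) to 1.0 (fully open).
Only numpy, scipy, OpenCV 4.12 (cv2) and the standard library are available. Lean on these libraries where they do the work, as an engineer would, in place of code of your own. Each camera call takes 0.05 s, during which the arm holds its last target.

## Working session

There is one attempt and no reset: what is moved stays moved. The work goes in short steps, Python scripts to look and compute and a tool call to move; the robot and the scene stay as the last step left them, time stands still between calls to the robot, and variables do not carry over. Pictures are saved under pics/ and viewed, and the job is handed in when it is done.

Besides the shell and the picture viewer there is one more tool, called after "Request:" as name(argument=value, ...) on one line, values as JSON. servo_tool: Moves the arm, as the interface text tells. Its arguments: {"type":"object","properties":{"increments":{"type":"string"}},"required":["increments"]}

```bash
ls -la; mkdir -p pics; python3 - <<'E'
from bench import ctrl
import cv2,numpy as np
print(ctrl.get_obs())
for n in ("scene","top","wrist"):
    p=ctrl.camera_params(n); print(n,p)
    im,d=ctrl.camera(n); cv2.imwrite(f"pics/{n}0.png",im[:,:,::-1]); np.savez(f"{n}0.npz",im=im,d=d)
E
```

```text
total 12
drwxr-xr-x  3 agent agent 4096 Dec  6 15:56 .
drwxr-xr-x 23 root  root  4096 Dec  6 15:56 ..
drwxr-xr-x  2 agent agent 4096 Dec  6 15:56 pics
{'time_s': 0.0, 'q': array([ 9.56710265e-01,  1.81528511e-01,  1.60802486e+00, -1.04730431e-05,
        1.35379785e+00, -2.06315375e-01]), 'dq': array([ 0.00167514, -0.00066353, -0.00054467,  0.00031565, -0.00118465,
        0.00147942]), 'joint_efforts': array([-2.34770014e-04, -4.44887710e+01, -3.51322389e+01, -3.63818281e-04,
        9.24230117e-03,  4.59272871e-05]), 'eef_pos': array([0.22770667, 0.52741312, 0.24738303]), 'eef_rot': array([ 3.26974630e-04,  8.35631687e-01,  5.49289460e-01, -8.16239360e-04]), 'wrist_force': array([-0.72852051, -0.16168357, -1.33062472]), 'torque': array([ 0.00694374, -0.00149987,  0.01333111]), 'opening': 0.9990598741070935}
scene {'mtx': array([[373.3045334 ,   0.        , 255.76966196],
       [  0.        , 373.3045334 , 193.603869  ],
       [  0.        ,   0.        ,   1.        ]]), 'distortion': array([-0.02593474,  0.        ,  0.        ,  0.        ,  0.        ]), 'position': array([ 1.
[... 412 characters left out ...]
1.14971906]), 'attitude': array([-0.07335933,  0.71338478, -0.69315542,  0.07236106])}
wrist {'mtx': array([[312.80302611,   0.        , 261.02446252],
       [  0.        , 312.80302611, 190.21910078],
       [  0.        ,   0.        ,   1.        ]]), 'distortion': array([0.02620748, 0.        , 0.        , 0.        , 0.        ]), 'tool_from_camera': array([[ 9.99999958e-01, -2.51702573e-05,  2.87924540e-04,
        -4.24706997e-04],
       [-6.30445331e-05,  9.53215455e-01,  3.02291735e-01,
        -7.69460330e-02],
       [-2.82062882e-04, -3.02291740e-01,  9.53215413e-01,
        -1.26494322e-01],
       [ 0.00000000e+00,  0.00000000e+00,  0.00000000e+00,
         1.00000000e+00]])}
```

View pics/scene0.png

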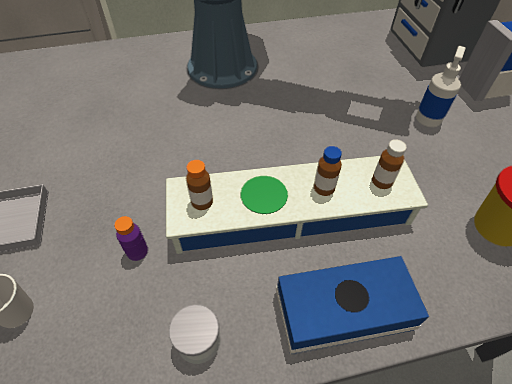

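View pics/top0.png

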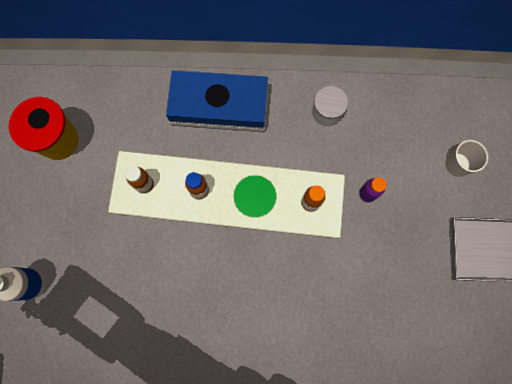

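View pics/wrist0.png

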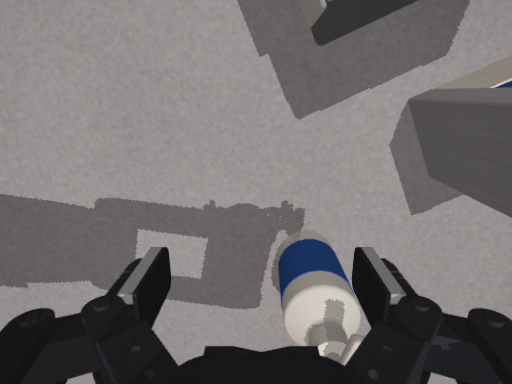

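```bash
cat > h.py <<'E'
import numpy as np,cv2
from scipy.spatial.transform import Rotation as R
from bench import ctrl
def rot(q): return R.from_quat([q[1],q[2],q[3],q[0]]).as_matrix()
def ray(n,uv,P=None):
    p=ctrl.camera_params(n)
    x=cv2.undistortPoints(np.array([[uv]],float),p["mtx"],p["distortion"])[0,0]
    d=np.array([x[0],x[1],1.]); 
    return p["position"],rot(p["attitude"])@d
def plane(n,uv,z):
    o,d=ray(n,uv); return o+d*(z-o[2])/d[2]
def cent(m):
    n,l,s,c=cv2.connectedComponentsWithStats(m.astype(np.uint8)); 
    return [(tuple(c[i].round(1)),s[i][4],s[i][:4]) for i in range(1,n) if s[i][4]>25]
def st():
    o=ctrl.get_obs(); M=rot(o["eef_rot"])
    print("t",round(o["time_s"],2),"q",o["q"].round(3),"p",o["eef_pos"].round(4),"F",o["wrist_force"].round(1),"op",round(o["opening"],3)); print("tool x",M[:,0].round(3),"y",M[:,1].round(3),"z",M[:,2].round(3)); return o,M
E
python3 - <<'E'
from h import *
from bench import ctrl
for n in("top","scene"):
    im=np.load(n+"0.npz")["im"]; hsv=cv2.cvtColor(im,cv2.COLOR_RGB2HSV); H,S,V=hsv[...,0],hsv[...,1],hsv[...,2]
    for nm,m,z in (("orange",(H>6)&(H<16)&(S>200)&(V>190),.19),("green",(H>45)&(H<80)&(S>150),.083),("blue",(H>100)&(H<125)&(S>180)&(V>100),.19),("purple",(H>125)&(H<150)&(S>100),.05),("shelf",(H>20)&(H<45)&(V>180)&(S>15)&(S<90),.08)):
        for c,a,bb in cent(m): print(n,nm,c,a,plane(n,c,z).round(3))
print(plane("top",(133,174),.19),plane("scene",(397,148),.19))
im=np.load("scene0.npz")["im"];c=im[140:280,100:240,::-1]
cv2.imwrite("pics/crop0.png",cv2.resize(c,None,fx=4,fy=4))
E
```

```text
top orange (np.float64(378.5), np.float64(184.3)) 154 [ 0.6   -0.267  0.19 ]
top orange (np.float64(316.7), np.float64(192.6)) 172 [ 0.578 -0.137  0.19 ]
top green (np.float64(254.5), np.float64(195.9)) 1340 [ 0.588 -0.007  0.083]
top blue (np.float64(217.1), np.float64(96.3)) 3860 [0.786 0.081 0.19 ]
top blue (np.float64(193.1), np.float64(180.0)) 178 [0.598 0.122 0.19 ]
top purple (np.float64(368.5), np.float64(192.6)) 253 [ 0.61  -0.279  0.05 ]
top shelf (np.float64(466.0), np.float64(158.6)) 194 [ 0.694 -0.51   0.08 ]
top shelf (np.float64(226.1), np.float64(194.5)) 11360 [0.59  0.059 0.08 ]
scene orange (np.float64(195.4), np.float64(166.2)) 177 [ 0.58  -0.136  0.19 ]
scene orange (np.float64(123.0), np.float64(223.4)) 190 [ 0.678 -0.267  0.19 ]
scene green (np.float64(263.8), np.float64(194.6)) 1354 [ 0.593 -0.007  0.083]
scene blue (np.float64(507.8), np.float64(24.9)) 54 [0.25  0.763 0.19 ]
scene blue (np.float64(332.5), np.float64(152.4)) 155 [0.602 0.122 0.19 ]
scene blue (np.float64(341.8), np.float64(266.7)) 145 [0.83  0.054 0.19 ]
scene blue (np.float64(414.6), np.float64(287.8)) 47 [0.886 0.146 0.19 ]
scene purple (np.float64(133.2), np.float64(244.0)) 638 [ 0.632 -0.284  0.05 ]
scene shelf (np.float64(460.1), np.float64(51.3)) 61 [0.191 0.705 0.08 ]
scene shelf (np.float64(397.3), np.float64(145.3)) 155 [0.518 0.335 0.08 ]
scene shelf (np.float64(288.4), np.float64(196.8)) 9771 [0.608 0.042 0.08 ]
scene shelf (np.float64(9.4), np.float64(290.6)) 87 [ 0.699 -0.495  0.08 ]
[0.60684201 0.25025511 0.19      ] [0.61782016 0.24829358 0.19      ]
```

View pics/crop0.png

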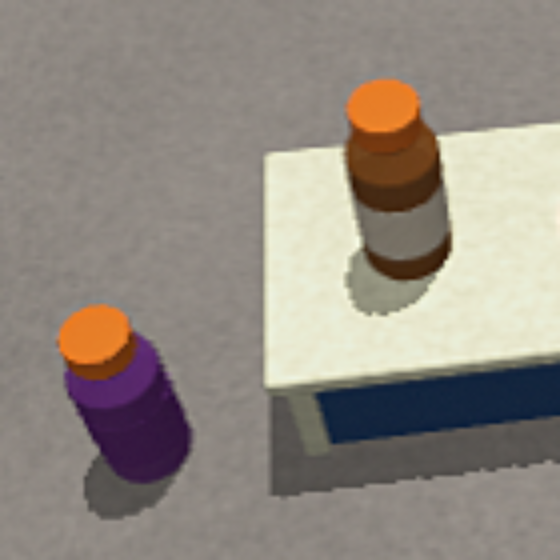

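Request:
servo_tool(increments="0 0 -5 -0.1 1; 0 0 -5 -0.1 1; 0 0 -5 -0.1 1; 0 0 -5 -0.105 1; -6 1.5 0 0 1; -6 1.5 0 0 1; -6 1.5 0 0 1; -6 1.5 0 0 1; -6 1.5 0 0 1; -6 1.5 0 0 1")

```text
time_s: 1.4
eef_pos: [0.3168, 0.1659, 0.4482]
eef_rot: [0.0, 0.708, 0.706, 0.0]
wrist_force: [1.2, 0.6, -0.2]
opening: 1.002
```

Request:
servo_tool(increments="-6 1.5 0 0 1; -6 1.5 0 0 1; -6 1.5 0 0 1; -6 1.5 0 0 1;0 0 0 0 1")

```text
time_s: 2.02
eef_pos: [0.3763, -0.0762, 0.4472]
eef_rot: [-0.001, 0.711, 0.703, -0.001]
wrist_force: [-1.0, 1.4, -0.5]
opening: 1.001
```

```bash
python3 -c "
from h import *; st()"
```

```text
t 2.02 q [-5.110e-01 -3.610e-01  1.718e+00 -1.000e-03  1.787e+00 -2.072e+00] p [ 0.3763 -0.0762  0.4472] F [-1.   1.4 -0.5] op 1.001
tool x [0.01  1.    0.001] y [ 1.    -0.01  -0.002] z [-0.002  0.001 -1.   ]
```

Request:
servo_tool(increments="0 0 -6.2 0 1; 0 0 -6.2 0 1; 0 0 -6.2 0 1; 0 0 -6.2 0 1; 0 0 -6.2 0 1; 0 0 -6.2 0 1")

```text
time_s: 2.78
eef_pos: [0.3754, -0.0707, 0.8219]
eef_rot: [0.001, 0.707, 0.707, 0.0]
wrist_force: [0.4, -0.4, 0.7]
opening: 0.999
```

```bash
python3 -c "
from h import *; st()"
```

```text
t 2.77 q [-0.5   -0.005  0.617  0.     2.529 -2.07 ] p [ 0.3754 -0.0707  0.8219] F [ 0.4 -0.4  0.7] op 0.999
tool x [ 0.001  1.    -0.   ] y [ 1.    -0.001  0.001] z [ 0.001 -0.    -1.   ]
```

Request:
servo_tool(increments="0 0 -4 0 1; 0 0 -4 0 1; 0 0 -4 0 1")

```text
time_s: 3.15
eef_pos: [0.3691, -0.07, 0.8724]
eef_rot: [0.027, 0.707, 0.706, 0.009]
wrist_force: [-0.3, -0.0, -0.5]
opening: 0.997
```

```bash
python3 -c "
from h import *; st()"
```

```text
t 3.15 q [-0.508  0.081  0.378  0.004  2.627 -2.074] p [ 0.3691 -0.07    0.8724] F [-0.3 -0.  -0.5] op 0.997
tool x [ 0.002  1.    -0.026] y [ 0.999 -0.001  0.05 ] z [ 0.05  -0.026 -0.998]
```

Request:
servo_tool(increments="0 0 -5 0 1; 0 0 -5 0 1; 0 0 -5 0 1; 0 0 -5 0 1")

```text
time_s: 3.65
eef_pos: [0.335, -0.0582, 0.9134]
eef_rot: [0.088, 0.705, 0.703, 0.028]
wrist_force: [0.4, -0.4, -1.0]
opening: 0.997
```

```bash
python3 -c "
from h import *; st()"
```

```text
t 3.65 q [-0.537  0.032  0.299  0.024  2.626 -2.083] p [ 0.335  -0.0582  0.9134] F [ 0.4 -0.4 -1. ] op 0.997
tool x [ 0.009  0.996 -0.083] y [0.986 0.004 0.164] z [ 0.164 -0.084 -0.983]
```

Request:
servo_tool(increments="4 0 3 0 1; 4 0 3 0 1; 4 0 0 0 1; 4 0 0 0 1; 4 0 0 0 1;0 0 0 0 1")

```text
time_s: 4.4
eef_pos: [0.3463, 0.1377, 0.8375]
eef_rot: [0.087, 0.703, 0.705, 0.029]
wrist_force: [0.8, -0.2, 0.4]
opening: 1.003
```

```bash
python3 -c "
from h import *; st()"
```

```text
t 4.4 q [ 0.145 -0.081  0.659 -0.157  2.407 -1.553] p [0.3463 0.1377 0.8375] F [ 0.8 -0.2  0.4] op 1.003
tool x [ 0.004  0.997 -0.082] y [0.987 0.009 0.163] z [ 0.163 -0.082 -0.983]
```

Request:
servo_tool(increments="0 0.8 -5 0 1; 0 0.8 -5 0 1; 0 0.8 -5 0 1; 0 0.8 -5 0 1; 0 1 -5 0 1; 0 1 -5 0 1; 0 1 -5 0 1; 0 1 -5 0 1")

```text
time_s: 5.4
eef_pos: [0.2591, 0.1143, 0.9373]
eef_rot: [0.114, 0.699, 0.702, 0.073]
wrist_force: [-0.4, 0.1, 0.1]
opening: 1.001
```

```bash
python3 -c "
from h import *; st()"
```

```text
t 5.4 q [ 0.074 -0.048  0.299 -0.155  2.626 -1.645] p [0.2591 0.1143 0.9373] F [-0.4  0.1  0.1] op 1.001
tool x [ 0.004  0.998 -0.058] y [0.965 0.011 0.261] z [ 0.261 -0.057 -0.964]
```

Request:
servo_tool(increments="0 5.6 2.5 0 1; 0 5.6 2.5 0 1; 0 5.6 2.5 0 1; 0 5.6 2.5 0 1; 0 5.6 2.5 0 1; 0 5.6 2.5 0 1; 0 5.6 2.5 0 1; 0 5.6 2.5 0 1; 0 5 0 0 1; 0 5 0 0 1")

```text
time_s: 6.65
eef_pos: [0.7307, 0.0864, 0.7404]
eef_rot: [0.153, 0.69, 0.696, 0.122]
wrist_force: [0.4, 0.5, 0.1]
opening: 1.0
```

```bash
python3 -c "
from h import *; st()"
```

```text
t 6.65 q [-0.03   0.462  0.3   -0.034  1.987 -1.629] p [0.7307 0.0864 0.7404] F [0.4 0.5 0.1] op 1.0
tool x [ 0.     0.999 -0.046] y [0.924 0.017 0.382] z [ 0.382 -0.042 -0.923]
```

Request:
servo_tool(increments="0 5.2 -3 0 1; 0 5.4 -2.5 0 1; 0 5.4 -2.5 0 1; 0 5.4 -2 0 1; 0 5.4 -2 0 1; 0 5.4 -1.5 0 1; 0 5.4 -1 0 1; 0 5.4 -1 0 1")

```text
time_s: 7.65
eef_pos: [0.7893, 0.0677, 0.8051]
eef_rot: [0.248, 0.659, 0.672, 0.23]
wrist_force: [-0.2, -0.7, -0.6]
opening: 0.998
```

```bash
python3 -c "
from h import *; st()"
```

```text
t 7.65 q [-0.075  0.431  0.299  0.031  1.722 -1.65 ] p [0.7893 0.0677 0.8051] F [-0.2 -0.7 -0.6] op 0.998
tool x [-0.009  1.    -0.03 ] y [0.771 0.026 0.636] z [ 0.637 -0.017 -0.771]
```

Request:
servo_tool(increments="0 6.2 0 0 1; 0 6.2 0 0 1; 0 6.2 0 0 1; 0 6.2 0 0 1; 0 6.2 0 0 1; 0 6.2 0.5 0 1; 0 6.2 0.5 0 1; 0 6.2 0.5 0 1; 0 6.2 0.5 0 1; 0 6.2 0.5 0 1")

```text
time_s: 8.9
eef_pos: [0.8821, 0.0534, 0.8894]
eef_rot: [0.372, 0.593, 0.613, 0.367]
wrist_force: [0.3, 0.2, 0.4]
opening: 1.002
```

```bash
python3 -c "
from h import *; st()"
```

```text
t 8.9 q [-0.11   0.45   0.299  0.11   1.297 -1.678] p [0.8821 0.0534 0.8894] F [0.3 0.2 0.4] op 1.002
tool x [-0.02   1.    -0.021] y [0.453 0.027 0.891] z [ 0.891  0.008 -0.454]
```

Request:
servo_tool(increments="0 6.2 0.5 0 1; 0 6.2 0.5 0 1; 0 6.2 0.5 0 1; 0 6.2 0.5 0 1; 0 6.2 0.5 0 1; 0 0 -4 0.18 1; 0 0 -4 0.18 1; 0 0 -4 0.18 1; 0 0 -4 0.18 1; 0 0 -4 0.18 1")

```text
time_s: 10.15
eef_pos: [0.6725, 0.0466, 1.0301]
eef_rot: [0.198, 0.749, 0.275, 0.57]
wrist_force: [-0.1, 0.1, 0.8]
opening: 0.999
```

```bash
python3 -c "
from h import *; st()"
```

```text
t 10.15 q [-0.204 -0.025  0.668  0.228  1.218 -0.827] p [0.6725 0.0466 1.0301] F [-0.1  0.1  0.8] op 0.999
tool x [0.199 0.637 0.745] y [ 0.186 -0.771  0.609] z [ 0.962  0.018 -0.272]
```

Request:
servo_tool(increments="0 0 -2 0.18 1; 0 0 -2 0.18 1; 0 0 -2 0.18 1; 0 0 -2 0.18 1; 0 0 -2 0.18 1; 0 0 -2 0.18 1; 0 0 -2 0.18 1; 0 0 -2 0.18 1; 0 0 -2 0.18 1; 0 0 -2 0.18 1")

```text
time_s: 11.4
eef_pos: [0.4807, 0.0436, 1.0846]
eef_rot: [-0.324, 0.681, -0.415, 0.509]
wrist_force: [0.1, -0.8, -0.5]
opening: 0.996
```

Request:
servo_tool(increments="0 0 0 0.18 1; 0 0 0 0.18 1; 0 0 0 0.11 1; 0 0 0 0 1")

```text
time_s: 11.9
eef_pos: [0.4815, 0.0433, 1.0843]
eef_rot: [-0.432, 0.567, -0.561, 0.421]
wrist_force: [-0.2, 0.2, -0.3]
opening: 1.003
```

```bash
python3 -c "
from h import *; st()"
```

```text
t 11.9 q [-0.453 -0.307  0.726  0.454  1.47   1.391] p [0.4815 0.0433 1.0843] F [-0.2  0.2 -0.3] op 1.003
tool x [ 0.016 -1.    -0.006] y [-0.272  0.002 -0.962] z [ 0.962  0.017 -0.272]
```

Request:
servo_tool(increments="1.5 5.8 1.4 0 1; 1.5 5.8 1.4 0 1; 1.5 5.8 1.4 0 1; 1.5 5.8 1.4 0 1; 1.5 5.8 1.4 0 1; 1.5 5.8 1.4 0 1; 1.5 5.8 1.4 0 1; 1.5 5.8 1.4 0 1; 1.5 5.8 1.4 0 1; 1.5 5.8 1.4 0 1")

```text
time_s: 13.15
eef_pos: [0.4748, -0.1097, 0.4872]
eef_rot: [-0.431, 0.57, -0.561, 0.418]
wrist_force: [0.2, 0.7, -0.2]
opening: 0.999
```

```bash
python3 -c "
from h import *; st()"
```

```text
t 13.15 q [-1.131 -0.878  2.326  1.217  1.211  0.254] p [ 0.4748 -0.1097  0.4872] F [ 0.2  0.7 -0.2] op 0.999
tool x [ 0.021 -1.    -0.006] y [-0.279 -0.001 -0.96 ] z [ 0.96   0.022 -0.279]
```

```bash
cat > kin.py <<'E'
import numpy as np
from scipy.optimize import least_squares
D=[([.9567,.1815,1.608,0,1.3538,-.2063],[.2277,.5274,.2474],[0,0,-1]),
([-.511,-.361,1.718,-.001,1.787,-2.072],[.3763,-.0762,.4472],[-.002,.001,-1]),
([-.5,-.005,.617,0,2.529,-2.07],[.3754,-.0707,.8219],[0,0,-1]),
([-.537,.032,.299,.024,2.626,-2.083],[.335,-.0582,.9134],[.164,-.084,-.983]),
([-.03,.462,.3,-.034,1.987,-1.629],[.7307,.0864,.7404],[.382,-.042,-.923]),
([-.11,.45,.299,.11,1.297,-1.678],[.8821,.0534,.8894],[.891,.008,-.454]),
([-.204,-.025,.668,.228,1.218,-.827],[.6725,.0466,1.0301],[.962,.018,-.272]),
([-.453,-.307,.726,.454,1.47,1.391],[.4815,.0433,1.0843],[.962,.017,-.272]),
([-1.131,-.878,2.326,1.217,1.211,.254],[.4748,-.1097,.4872],[.96,.022,-.279])]
def rz(a):c,s=np.cos(a),np.sin(a);return np.array([[c,-s,0],[s,c,0],[0,0,1]])
def ry(a):c,s=np.cos(a),np.sin(a);return np.array([[c,0,s],[0,1,0],[-s,0,c]])
X=np.array([1.,0,0]);Y=np.array([0,1.,0]);Z=np.array([0,0,1.])
def rx(a):c,s=np.cos(a),np.sin(a);return np.array([[1,0,0],[0,c,-s],[0,s,c]])
# forearm roll q4 about forearm axis (z after ry(q2+q3)), q5 about y, q6 about z
def fk(q,P,s4=1,s6=1):
    h,L1,a,L2,off1,off2,L3=P
    A=rz(q[0]); B=A@ry(q[1]); C=B@ry(q[2]); W=C@rz(s4*q[3]); V=W@ry(q[4]); T=V@rz(s6*q[5])
    p=A@np.array([0,off1,h])+B@np.array([0,0,L1])+C@np.array([a,0,L2])+W@np.array([0,off2,0])+T@np.array([0,0,L3])
    return p,T
if __name__=="__main__":
  for s4 in(1,-1):
    def f(P): return np.concatenate([np.r_[fk(q,P,s4)[0]-p,.1*(fk(q,P,s4)[1][:,2]-z)] for q,p,z in D])
    r=least_squares(f,[.2,.37,0,.5,.06,.06,.15]); print(s4,r.x.round(4),r.fun.reshape(-1,6).round(4))
  P=r.x
E
python3 kin.py
```

```text
1 [ 3.133e-01  4.383e-01  8.550e-02  5.145e-01  1.180e-01 -1.000e-04
  3.018e-01] [[ 0.      0.0001  0.0001 -0.0001 -0.0001  0.    ]
 [-0.0001  0.     -0.     -0.0001 -0.0001  0.    ]
 [ 0.0002 -0.0002 -0.0001  0.0001 -0.      0.    ]
 [-0.0001  0.0001  0.0001 -0.      0.      0.    ]
 [ 0.      0.0002 -0.0003 -0.0001 -0.0001 -0.0001]
 [-0.0002 -0.0001  0.0003  0.     -0.      0.    ]
 [ 0.0002 -0.     -0.0001  0.     -0.      0.    ]
 [-0.0001 -0.0001 -0.      0.     -0.      0.    ]
 [ 0.      0.0001 -0.      0.     -0.      0.    ]]
-1 [ 0.2657  0.412   0.1995  0.5368  0.4135 -0.2353  0.1501] [[-5.370e-02  2.870e-02 -3.780e-02 -1.000e-04 -1.000e-04  0.000e+00]
 [ 7.820e-02  2.590e-02 -2.750e-02  0.000e+00  1.000e-04  0.000e+00]
 [ 1.222e-01  1.900e-03  3.030e-02  1.000e-04 -0.000e+00  0.000e+00]
 [ 9.770e-02  6.000e-03  6.110e-02 -1.200e-03 -2.000e-03  0.000e+00]
 [ 3.610e-02  7.370e-02  5.000e-04  1.000e-04  6.200e-03 -1.000e-04]
 [-6.430e-02  2.100e-02 -4.600e-02 -2.300e-03 -2.100e-02  0.000e+00]
 [-8.390e-02 -1.270e-02 -5.150e-02 -8.600e-03 -4.160e-02  0.000e+00]
 [-1.425e-01 -5.650e-02 -1.560e-02 -3.820e-02 -7.850e-02  0.000e+00]
 [-1.781e-01 -5.080e-02  8.660e-02 -1.589e-01 -7.480e-02  0.000e+00]]
```

```bash
cat > ik.py <<'E'
from kin import *
from scipy.spatial.transform import Rotation as R
P=np.array([.3133,.4383,.0855,.5145,.118,0,.3018])
lo=np.array([-2.99,-.89,.3,-1.14,0,-3.12])+.03; hi=np.array([2.99,2.07,2.58,4.28,2.63,3.12])-.03
rng=np.random.default_rng(0)
def ori(a,d,flip=0):
    z=np.array([np.cos(d)*np.cos(a),np.cos(d)*np.sin(a),-np.sin(d)])
    x=np.array([np.sin(a),-np.cos(a),0]);
    if flip:x=-x
    return np.c_[x,np.cross(z,x),z]
# tool x axis sign: check data: T maps tool? 
def ik(p,M,q0=None,n=12):
    best=None
    for i in range(n):
        s=q0 if (q0 is not None and i==0) else rng.uniform(lo,hi)
        r=least_squares(lambda q:np.r_[fk(q,P)[0]-p,.3*R.from_matrix(fk(q,P)[1].T@M).as_rotvec()],np.clip(s,lo+1e-3,hi-1e-3),bounds=(lo,hi))
        if best is None or r.cost<best.cost: best=r
        if best.cost<1e-7: break
    return best
E
cat > t1.py <<'E'
from ik import *
q,p,_=D[8]; pp,T=fk(q,P); print(pp,T.round(3))
E
python3 t1.py; python3 - <<'E'
from ik import *
q0=np.array(D[8][0])
O=np.array([.581,-.137,.139]);Mt=np.array([.592,-.007,.142])
for a in (-.5,-.3,0,.3,):
  for d in (.1,.28,.5,.7,.9):
    M=ori(a,d); z=M[:,2]; out=[]
    for nm,p in(("O",O),("Opre",O-.1*z),("M",Mt),("Mup",Mt+[0,0,.1])):
        r=ik(p,M,q0,6); out.append(f"{nm}:{np.sqrt(2*r.cost):.3f}")
    print(a,d,out,r.x.round(2))
E
```

```text
[ 0.47481038 -0.10956223  0.48728783] [[-0.021  0.279  0.96 ]
 [ 1.     0.     0.022]
 [ 0.006  0.96  -0.279]]
-0.5 0.1 ['O:0.000', 'Opre:0.000', 'M:0.000', 'Mup:0.000'] [0.06 0.24 2.28 3.84 0.96 1.18]
-0.5 0.28 ['O:0.000', 'Opre:0.000', 'M:0.000', 'Mup:0.000'] [0.04 0.09 2.27 4.05 0.68 0.95]
-0.5 0.5 ['O:0.066', 'Opre:0.000', 'M:0.000', 'Mup:0.024'] [-0.04 -0.01  2.26  4.25  0.42  0.71]
-0.5 0.7 ['O:0.000', 'Opre:0.000', 'M:0.025', 'Mup:0.000'] [-0.04 -0.07  2.12 -0.93  0.44 -0.38]
-0.5 0.9 ['O:0.000', 'Opre:0.000', 'M:0.000', 'Mup:0.000'] [-0.08 -0.06  2.01 -0.46  0.61 -0.85]
-0.3 0.1 ['O:0.000', 'Opre:0.007', 'M:0.000', 'Mup:0.000'] [-0.12  0.17  2.37  3.37  0.88  1.44]
-0.3 0.28 ['O:0.000', 'Opre:0.026', 'M:0.000', 'Mup:0.000'] [-0.13  0.    2.36  3.47  0.53  1.33]
-0.3 0.5 ['O:0.000', 'Opre:0.002', 'M:0.000', 'Mup:0.023'] [-0.19 -0.17  2.27 -1.11  0.07 -0.4 ]
-0.3 0.7 ['O:0.000', 'Opre:0.000', 'M:0.001', 'Mup:0.000'] [-0.16 -0.14  2.18 -0.45  0.26 -1.04]
-0.3 0.9 ['O:0.000', 'Opre:0.000', 'M:0.000', 'Mup:0.000'] [-0.17 -0.11  2.06 -0.16  0.53 -1.33]
0 0.1 ['O:0.000', 'Opre:0.000
[... 222 characters left out ...]
 -0.17  2.33  1.74  0.35  2.77]
0 0.7 ['O:0.000', 'Opre:0.000', 'M:0.000', 'Mup:0.000'] [-0.35 -0.18  2.22  0.81  0.37 -2.58]
0 0.9 ['O:0.000', 'Opre:0.000', 'M:0.000', 'Mup:0.000'] [-0.31 -0.14  2.09  0.36  0.58 -2.12]
0.3 0.1 ['O:0.000', 'Opre:0.000', 'M:0.000', 'Mup:0.000'] [-0.68  0.18  2.36  2.02  1.16  2.11]
0.3 0.28 ['O:0.000', 'Opre:0.000', 'M:0.000', 'Mup:0.000'] [-0.65  0.01  2.35  1.82  0.94  2.36]
0.3 0.5 ['O:0.000', 'Opre:0.000', 'M:0.000', 'Mup:0.000'] [-0.59 -0.11  2.28  1.45  0.76  2.77]
0.3 0.7 ['O:0.000', 'Opre:0.000', 'M:0.000', 'Mup:0.000'] [-0.52 -0.13  2.18  1.03  0.71 -3.08]
0.3 0.9 ['O:0.001', 'Opre:0.003', 'M:0.000', 'Mup:0.000'] [-0.44 -0.1   2.06  0.64  0.77 -2.68]
```

```bash
cat >> ik.py <<'E'
F=np.diag([-1.,-1,1])
def tfk(q): p,T=fk(q,P); return p,T@F
def step(p,M,q):
    return least_squares(lambda v:np.r_[fk(v,P)[0]-p,.3*R.from_matrix(fk(v,P)[1].T@(M@F)).as_rotvec(),1e-4*(v-q)],np.clip(q,lo+1e-3,hi-1e-3),bounds=(lo,hi))
def path(q,segs,verb=1):
    """segs: (dp world, yaw, nrows)"""
    p,M=tfk(q); worst=0
    for dp,yaw,n in segs:
        mx=0;er=0
        for i in range(n):
            p=p+np.array(dp)/n; M=M@rz(yaw/n); r=step(p,M,q); 
            pe,Te=tfk(r.x); e=np.linalg.norm(pe-p)+.3*np.linalg.norm(R.from_matrix(Te.T@M).as_rotvec())
            mx=np.maximum(mx,abs(r.x-q)); er=max(er,e); q=r.x
        print(p.round(3),"q",q.round(2),"maxdq/row",mx.round(2),"err",round(er,4))
    return q
E
python3 - <<'E'
from ik import *
q0=np.array(D[8][0])
print("limits dq/row",(np.array([2.57,2.57,3.01,3.14,3.14,3.14])*.7/8).round(2))
for d in(0,):
  q=path(q0,[((.106,-.03,0),0,3),((0,0,-.22),0,5),((0,0,-.128),0,6),((0,0,.2),0,8)])
  print("flip");path(q,[((0,0,0),-np.pi,17)]);path(q,[((0,0,0),np.pi,17)])
  print("to mat");path(q,[((.011,.13,0),0,4),((0,0,-.197),0,6)])
E
```

```text
limits dq/row [0.22 0.22 0.26 0.27 0.27 0.27]
[ 0.581 -0.14   0.487] q [-0.84 -0.48  2.14  1.28  0.86  0.13] maxdq/row [0.13 0.15 0.07 0.03 0.15 0.04] err 0.0
[ 0.581 -0.14   0.267] q [-0.84 -0.07  2.35  1.83  0.85 -0.69] maxdq/row [0.   0.12 0.06 0.12 0.03 0.19] err 0.0
[ 0.581 -0.14   0.139] q [-0.84  0.36  2.33  2.12  1.02 -1.16] maxdq/row [0.   0.08 0.01 0.06 0.03 0.09] err 0.0
[ 0.581 -0.14   0.339] q [-0.84 -0.26  2.31  1.63  0.82 -0.39] maxdq/row [0.   0.09 0.02 0.07 0.04 0.11] err 0.0
flip
[ 0.581 -0.14   0.339] q [-0.77 -0.37  2.25  1.29  0.71 -3.09] maxdq/row [0.04 0.05 0.03 0.14 0.06 0.18] err 0.0685
[ 0.581 -0.14   0.339] q [-0.84 -0.26  2.31  1.63  0.82  2.75] maxdq/row [0.   0.   0.   0.   0.   0.18] err 0.0
to mat
[ 0.592 -0.01   0.339] q [-0.45 -0.34  2.37  1.85  0.48 -0.45] maxdq/row [0.11 0.03 0.02 0.08 0.09 0.04] err 0.0
[ 0.592 -0.01   0.142] q [-0.45  0.32  2.38  2.55  0.91 -1.32] maxdq/row [0.   0.13 0.02 0.18 0.09 0.21] err 0.0
```

Request:
servo_tool(increments="1 -1 3.4 0 1; 1 -1 3.4 0 1; 1 -1 3.4 0 1; 0 4.2 1.2 0 1; 0 4.2 1.2 0 1; 0 4.2 1.2 0 1; 0 4.2 1.2 0 1; 0 0 0 0 1")

```text
time_s: 14.15
eef_pos: [0.58, -0.1344, 0.3101]
eef_rot: [-0.431, 0.57, -0.564, 0.414]
wrist_force: [0.6, -0.5, 0.7]
opening: 1.0
```

```bash
cat > look.py <<'E'
from h import *
import sys
o,M=st()
for n in sys.argv[2:]:
    im,d=ctrl.camera(n); cv2.imwrite(f"pics/{n}{sys.argv[1]}.png",im[:,:,::-1]); np.savez(f"{n}{sys.argv[1]}.npz",im=im,d=d)
E
python3 look.py 1 wrist scene
```

```text
t 14.15 q [-0.827 -0.204  2.336  1.701  0.815 -0.49 ] p [ 0.58   -0.1344  0.3101] F [ 0.6 -0.5  0.7] op 1.0
tool x [ 0.021 -1.    -0.014] y [-0.285  0.007 -0.958] z [ 0.958  0.024 -0.285]
```

View pics/wrist1.png

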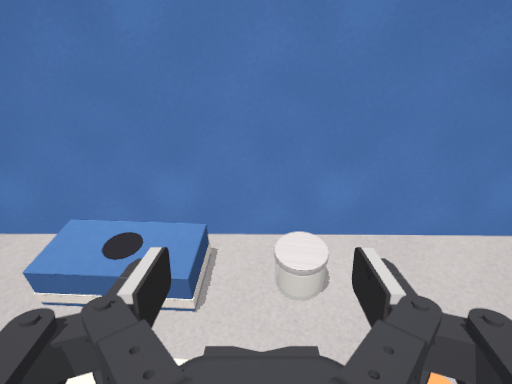

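View pics/scene1.png

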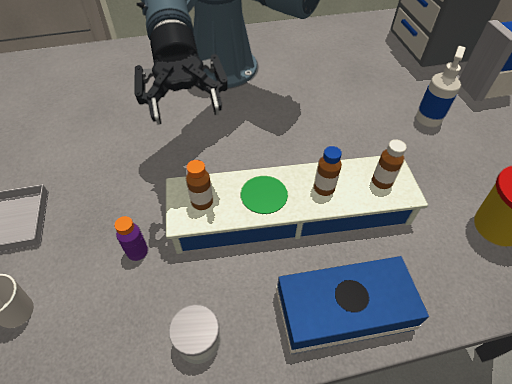

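```bash
python3 -c "
from h import *
print(plane('scene',(155,112),.31),plane('scene',(218,103),.31))
# bottle body edges check in scene and top, foot
print(plane('scene',(203,203),.08),plane('scene',(196,163),.19),plane('top',(317,191),.19))
im=np.load('top0.npz')['im'];cv2.imwrite('pics/tc.png',cv2.resize(im[150:240,220:400,::-1],None,fx=4,fy=4,interpolation=0))
"
```

```text
[ 0.5604725  -0.18345466  0.31      ] [ 0.56047248 -0.08181893  0.31      ]
[ 0.58448396 -0.13392581  0.08      ] [ 0.57270991 -0.13369439  0.19      ] [ 0.58148442 -0.13714192  0.19      ]
```

View pics/tc.png

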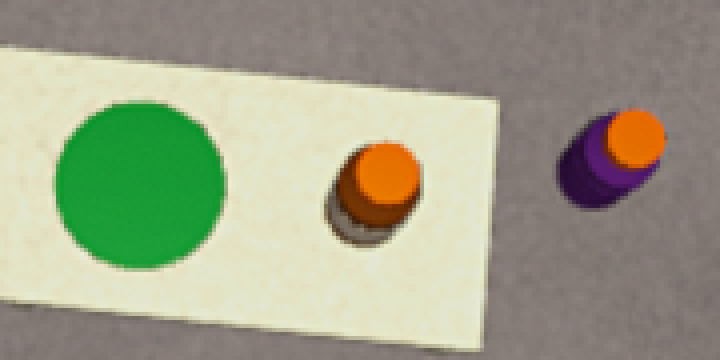

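Request:
servo_tool(increments="0.1 2.7 0.8 0 1; 0.1 2.7 0.8 0 1; 0.1 2.7 0.8 0 1; 0 2.7 0.8 0 1; 0 2.7 0.8 0 1; 0 2.9 0.9 0 1; 0 0 0 0 1")

```text
time_s: 15.12
eef_pos: [0.5829, -0.1372, 0.143]
eef_rot: [-0.432, 0.57, -0.562, 0.417]
wrist_force: [0.9, -0.3, 0.2]
opening: 1.001
```

```bash
python3 look.py 2 wrist scene
```

```text
t 15.12 q [-0.827  0.348  2.326  2.116  1.006 -1.147] p [ 0.5829 -0.1372  0.143 ] F [ 0.9 -0.3  0.2] op 1.001
tool x [ 0.022 -1.    -0.01 ] y [-0.28   0.004 -0.96 ] z [ 0.96   0.024 -0.28 ]
```

View pics/wrist2.png

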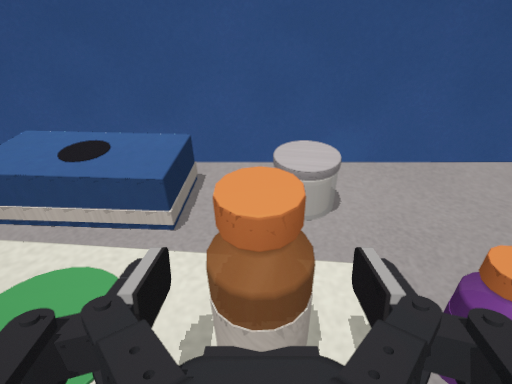

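View pics/scene2.png

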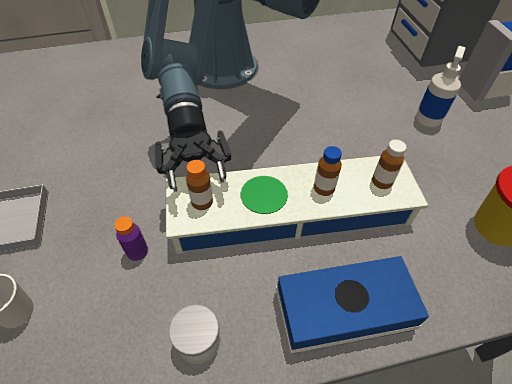

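```bash
python3 -c "
from h import *
p=ctrl.camera_params('wrist');d=np.load('wrist2.npz')['d'];o=ctrl.get_obs();M=rot(o['eef_rot'])
for uv in((260,225),(260,290),(260,185),(210,270),(312,270),(150,290),(375,290)):
  x=cv2.undistortPoints(np.array([[uv]],float),p['mtx'],p['distortion'])[0,0]
  c=np.array([x[0],x[1],1])*d[uv[1],uv[0]]; t=p['tool_from_camera'][:3,:3]@c+p['tool_from_camera'][:3,3]
  print(uv,t.round(4),(o['eef_pos']+M@t).round(4))
"
```

```text
(260, 225) [ 0.0001 -0.037  -0.0333] [ 0.5617 -0.1385  0.19  ]
(260, 290) [ 0.0001 -0.0099 -0.0293] [ 0.558  -0.1383  0.1629]
(260, 185) [ 0.0001 -0.0453 -0.016 ] [ 0.5806 -0.138   0.1932]
(210, 270) [-0.0194 -0.0118 -0.0192] [ 0.5678 -0.1186  0.1621]
(312, 270) [ 0.0205 -0.0109 -0.0176] [ 0.5699 -0.1585  0.1604]
(150, 290) [-0.0425 -0.0045 -0.0214] [ 0.5631 -0.0955  0.1558]
(375, 290) [ 0.0431 -0.0069 -0.0248] [ 0.5624 -0.1812  0.1584]
```

Request:
servo_tool(increments="0 0.6 0 0 1; 0 0 0 0 0; 0 0 0 0 0; 0 0 0 0 0; 0 0 0 0 0; 0 0 0 0 0; 0 0 0 0 0; 0 0 0 0 0")

```text
time_s: 16.23
eef_pos: [0.5809, -0.1368, 0.138]
eef_rot: [-0.432, 0.569, -0.561, 0.418]
wrist_force: [-1.3, -0.3, 5.5]
opening: 0.523
```

```bash
python3 -c "
from h import *; st()"
```

```text
t 16.23 q [-0.831  0.366  2.328  2.124  1.02  -1.168] p [ 0.5809 -0.1368  0.138 ] F [-1.3 -0.3  5.5] op 0.523
tool x [ 0.022 -1.    -0.009] y [-0.278  0.003 -0.961] z [ 0.96   0.023 -0.278]
```

Request:
servo_tool(increments="0 -1 -0.3 0 0; 0 -2.4 -0.7 0 0; 0 -2.4 -0.7 0 0; 0 -2.4 -0.7 0 0; 0 -2.4 -0.7 0 0; 0 -2.4 -0.7 0 0; 0 -2.4 -0.7 0 0; 0 -2.4 -0.7 0 0; 0 -2.4 -0.7 0 0; 0 0 0 0 0")

```text
time_s: 17.48
eef_pos: [0.5806, -0.1388, 0.349]
eef_rot: [-0.431, 0.57, -0.561, 0.418]
wrist_force: [-0.9, 0.3, -1.1]
opening: 0.521
```

```bash
python3 look.py 3 wrist scene
```

```text
t 17.48 q [-0.835 -0.284  2.306  1.602  0.814 -0.351] p [ 0.5806 -0.1388  0.349 ] F [-0.9  0.3 -1.1] op 0.521
tool x [ 0.021 -1.    -0.007] y [-0.278  0.    -0.96 ] z [ 0.96   0.022 -0.278]
```

View pics/scene3.png

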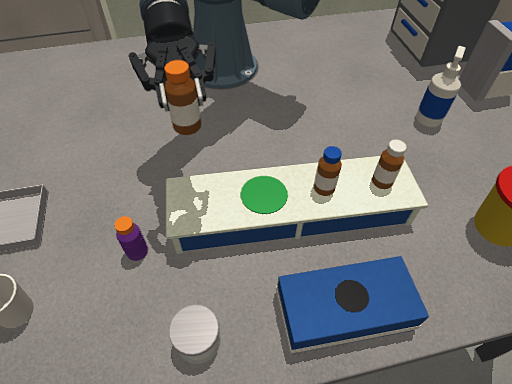

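View pics/wrist3.png

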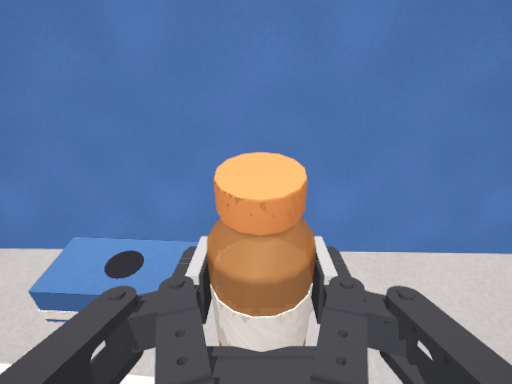

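Request:
servo_tool(increments="0 0 0 0.1 0; 0 0 0 0.18 0; 0 0 0 0.18 0; 0 0 0 0.18 0; 0 0 0 0.18 0; 0 0 0 0.18 0; 0 0 0 0.18 0; 0 0 0 0.18 0; 0 0 0 0.18 0; 0 0 0 0.18 0")

```text
time_s: 18.82
eef_pos: [0.5799, -0.1382, 0.3449]
eef_rot: [0.596, 0.057, 0.799, 0.058]
wrist_force: [-0.2, 0.0, -1.8]
opening: 0.518
```

Request:
servo_tool(increments="0 0 0 0.18 0; 0 0 0 0.18 0; 0 0 0 0.18 0; 0 0 0 0.18 0; 0 0 0 0.18 0; 0 0 0 0.18 0; 0 0 0 0.08 0; 0 0 0 0 0; 0 0 0 0 0; 0 0 0 0 0")

```text
time_s: 20.08
eef_pos: [0.5804, -0.1386, 0.3471]
eef_rot: [0.47, 0.482, 0.638, 0.373]
wrist_force: [0.2, -0.2, -1.0]
opening: 0.516
```

```bash
python3 look.py 4 wrist scene
```

```text
t 20.07 q [-0.835 -0.282  2.307  1.602  0.815  2.529] p [ 0.5804 -0.1386  0.3471] F [ 0.2 -0.2 -1. ] op 0.516
tool x [-0.094  0.966 -0.239] y [0.265 0.256 0.93 ] z [ 0.96   0.024 -0.28 ]
```

View pics/scene4.png

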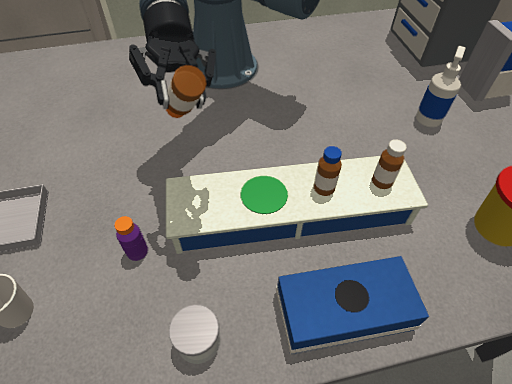

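Request:
servo_tool(increments="0 0 0 -0.1 0; 0 0 0 -0.18 0; 0 0 0 -0.18 0; 0 0 0 -0.18 0; 0 0 0 -0.18 0; 0 0 0 -0.18 0; 0 0 0 -0.18 0; 0 0 0 -0.18 0; 0 0 0 -0.18 0; 0 0 0 -0.18 0")

```text
time_s: 21.42
eef_pos: [0.5804, -0.1386, 0.3477]
eef_rot: [0.589, -0.171, 0.781, -0.114]
wrist_force: [-0.1, 0.1, -1.7]
opening: 0.517
```

Request:
servo_tool(increments="0 0 0 -0.18 0; 0 0 0 -0.18 0; 0 0 0 -0.18 0; 0 0 0 -0.18 0; 0 0 0 -0.18 0; 0 0 0 -0.18 0; 0 0 0 -0.08 0; 0 0 0 0 0; 0 0 0 0 0")

```text
time_s: 22.55
eef_pos: [0.5804, -0.1386, 0.3477]
eef_rot: [-0.432, 0.569, -0.562, 0.417]
wrist_force: [0.7, -0.3, -1.8]
opening: 0.518
```

```bash
python3 look.py 5 wrist scene; python3 - <<'E'
from h import *
p=ctrl.camera_params('wrist');o=ctrl.get_obs();M=rot(o['eef_rot'])
im=np.load('wrist5.npz')['im'];d=np.load('wrist5.npz')['d']
for uv in((260,225),(260,290),(260,175),(225,200),(295,200)):
  x=cv2.undistortPoints(np.array([[uv]],float),p['mtx'],p['distortion'])[0,0]
  c=np.array([x[0],x[1],1])*d[uv[1],uv[0]]; t=p['tool_from_camera'][:3,:3]@c+p['tool_from_camera'][:3,3]
  print(uv,im[uv[1],uv[0]],t.round(4),(o['eef_pos']+M@t).round(4))
E
```

```text
t 22.55 q [-0.835 -0.282  2.306  1.602  0.815 -0.348] p [ 0.5804 -0.1386  0.3477] F [ 0.7 -0.3 -1.8] op 0.518
tool x [ 0.021 -1.    -0.011] y [-0.28   0.005 -0.96 ] z [ 0.96   0.023 -0.28 ]
(260, 225) [216 136  79] [ 0.0001 -0.035  -0.0288] [ 0.5626 -0.1395  0.3894]
(260, 290) [149 101  62] [ 0.0001 -0.0088 -0.0277] [ 0.5563 -0.1394  0.3639]
(260, 175) [255 197 123] [ 0.0001 -0.0499 -0.0192] [ 0.576  -0.1393  0.401 ]
(225, 200) [214 134  78] [-0.0117 -0.0433 -0.0268] [ 0.5666 -0.1278  0.3969]
(295, 200) [193 118  67] [ 0.0117 -0.0435 -0.0275] [ 0.5664 -0.1512  0.3971]
```

View pics/wrist5.png

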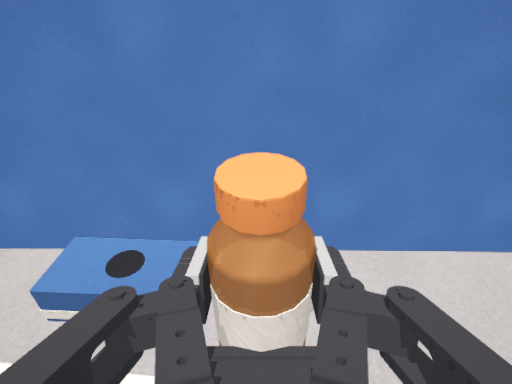

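View pics/scene5.png

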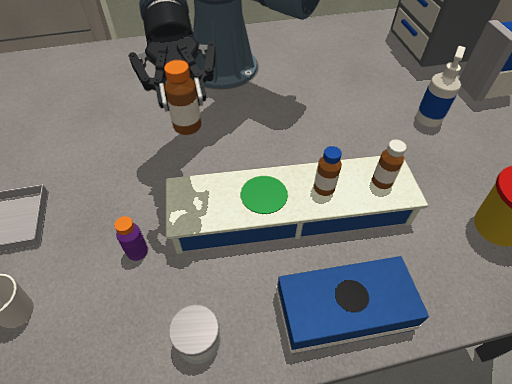

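Request:
servo_tool(increments="-1.2 0 0.2 0 0; -2.4 0 0.2 0 0; -2.4 -0.1 0.2 0 0; -2.4 -0.1 0.2 0 0; -2.4 0 0.2 0 0; -2.2 0 0.3 0 0; 0 0 0 0 0")

```text
time_s: 23.52
eef_pos: [0.5903, -0.0058, 0.3469]
eef_rot: [-0.432, 0.571, -0.561, 0.416]
wrist_force: [0.1, 0.2, -1.6]
opening: 0.517
```

Request:
servo_tool(increments="0 2.4 0.7 0 0; 0 2.4 0.7 0 0; 0 2.4 0.7 0 0; 0 2.4 0.7 0 0; 0 2.4 0.7 0 0; 0 2.4 0.7 0 0; 0 1.9 0.56 0 0; 0 0 0 0 0")

```text
time_s: 24.52
eef_pos: [0.5902, -0.0071, 0.1754]
eef_rot: [-0.431, 0.57, -0.563, 0.415]
wrist_force: [0.2, -0.3, -1.0]
opening: 0.518
```

```bash
python3 look.py 6 top scene
```

```text
t 24.52 q [-0.449  0.185  2.406  2.496  0.812 -1.224] p [ 0.5902 -0.0071  0.1754] F [ 0.2 -0.3 -1. ] op 0.518
tool x [ 0.02  -1.    -0.012] y [-0.284  0.006 -0.959] z [ 0.959  0.023 -0.283]
```

View pics/scene6.png

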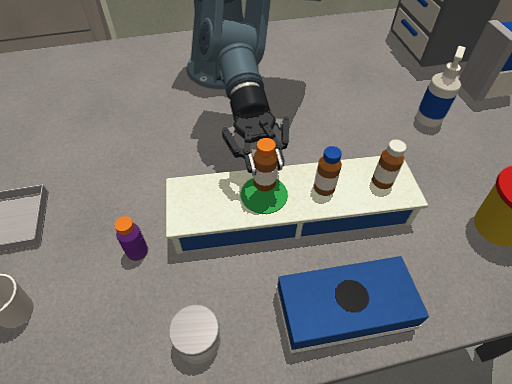

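View pics/top6.png

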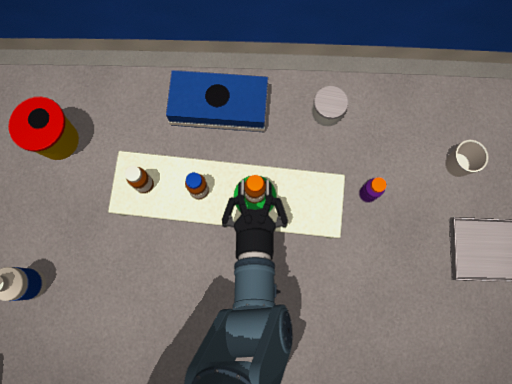

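Request:
servo_tool(increments="0 0.9 0.3 0 0; 0 0.9 0.3 0 0; 0 0.7 0.2 0 0; 0 0.4 0.1 0 0; 0 0.3 0.1 0 0; 0 0 0 0 0")

```text
time_s: 25.38
eef_pos: [0.5914, -0.0064, 0.1438]
eef_rot: [-0.432, 0.57, -0.562, 0.417]
wrist_force: [0.5, 0.2, -1.6]
opening: 0.517
```

```bash
python3 -c "
from h import *; st()"
```

```text
t 25.38 q [-0.445  0.315  2.386  2.556  0.904 -1.312] p [ 0.5914 -0.0064  0.1438] F [ 0.5  0.2 -1.6] op 0.517
tool x [ 0.022 -1.    -0.01 ] y [-0.28   0.003 -0.96 ] z [ 0.96   0.023 -0.28 ]
```

Request:
servo_tool(increments="0 0.1 0 0 0; 0 0.1 0 0 0; 0 0 0 0 0")

```text
time_s: 25.75
eef_pos: [0.5908, -0.0063, 0.1419]
eef_rot: [-0.432, 0.57, -0.562, 0.417]
wrist_force: [-0.6, -0.3, -1.2]
opening: 0.518
```

Request:
servo_tool(increments="0 0.1 0 0 0; 0 0 0 0 0")

```text
time_s: 26.0
eef_pos: [0.5906, -0.0064, 0.141]
eef_rot: [-0.432, 0.57, -0.562, 0.417]
wrist_force: [-0.5, 0.0, -1.2]
opening: 0.519
```

Request:
servo_tool(increments="0 0.1 0 0 0; 0 0 0 0 0")

```text
time_s: 26.25
eef_pos: [0.5907, -0.0064, 0.141]
eef_rot: [-0.432, 0.569, -0.561, 0.418]
wrist_force: [-1.9, 0.8, 5.8]
opening: 0.519
```

Contact with the mat (+6 N). Open the jaws.

Request:
servo_tool(increments="0 0 0 0 0.3; 0 0 0 0 0.5; 0 0 0 0 0.6; 0 0 0 0 0.75; 0 0 0 0 1; 0 0 0 0 1; 0 0 0 0 1; 0 0 0 0 1")

```text
time_s: 27.25
eef_pos: [0.5903, -0.0064, 0.14]
eef_rot: [-0.432, 0.57, -0.562, 0.417]
wrist_force: [-0.6, 0.0, -0.6]
opening: 1.001
```

```bash
python3 look.py 7 wrist scene
```

```text
t 27.25 q [-0.447  0.329  2.386  2.56   0.916 -1.321] p [ 0.5903 -0.0064  0.14  ] F [-0.6  0.  -0.6] op 1.001
tool x [ 0.021 -1.    -0.01 ] y [-0.28   0.003 -0.96 ] z [ 0.96   0.023 -0.28 ]
```

View pics/wrist7.png

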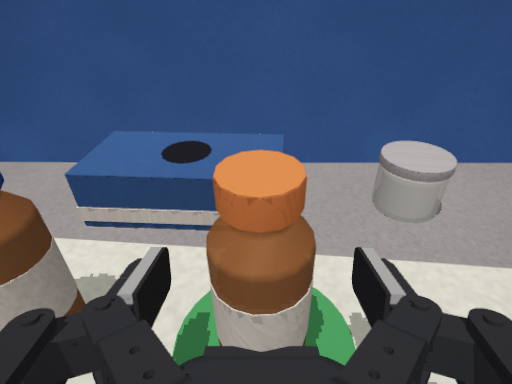

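View pics/scene7.png

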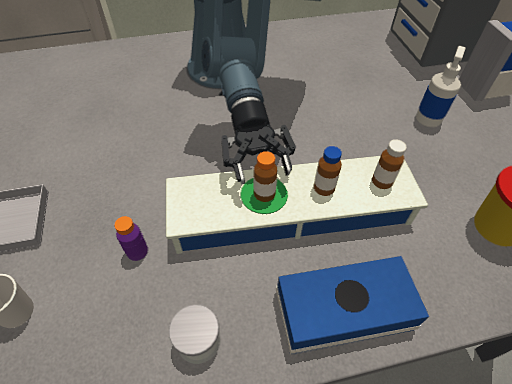

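Request:
servo_tool(increments="0 -1.5 -0.5 0 1; 0 -2.4 -0.7 0 1; 0 -2.4 -0.7 0 1; 0 -2.4 -0.7 0 1; 0 -2.4 -0.7 0 1; 0 -2.4 -0.7 0 1; 0 -2.4 -0.7 0 1; 0 -2.4 -0.7 0 1; 0 -2.4 -0.7 0 1; 0 0 0 0 1")

```text
time_s: 28.6
eef_pos: [0.5901, -0.0086, 0.3586]
eef_rot: [-0.432, 0.569, -0.56, 0.419]
wrist_force: [0.0, -0.6, -1.3]
opening: 1.0
```

```bash
python3 look.py 8 scene top; python3 - <<'E'
from h import *
for n in("top8","scene8"):
    im=np.load(n+".npz")["im"]; hsv=cv2.cvtColor(im,cv2.COLOR_RGB2HSV); H,S,V=hsv[...,0],hsv[...,1],hsv[...,2]
    for nm,m,z in (("orange",(H>6)&(H<16)&(S>200)&(V>190),.193),("blue",(H>100)&(H<125)&(S>180)&(V>100),.19)):
        for c,a,bb in cent(m): print(n,nm,c,a,plane(n[:-1],c,z).round(3))
E
```

```text
t 28.6 q [-0.455 -0.387  2.354  1.739  0.466 -0.322] p [ 0.5901 -0.0086  0.3586] F [ 0.  -0.6 -1.3] op 1.0
tool x [ 0.022 -1.    -0.007] y [-0.276  0.001 -0.961] z [ 0.961  0.023 -0.276]
top8 orange (np.float64(255.8), np.float64(184.0)) 57 [ 0.592 -0.009  0.193]
top8 orange (np.float64(378.8), np.float64(183.7)) 132 [ 0.6   -0.267  0.193]
top8 blue (np.float64(217.1), np.float64(96.3)) 3869 [0.786 0.081 0.19 ]
top8 blue (np.float64(193.2), np.float64(180.0)) 178 [0.598 0.122 0.19 ]
scene8 orange (np.float64(264.4), np.float64(159.5)) 98 [ 0.594 -0.009  0.193]
scene8 orange (np.float64(123.0), np.float64(223.4)) 190 [ 0.68  -0.266  0.193]
scene8 blue (np.float64(507.9), np.float64(24.9)) 53 [0.25  0.764 0.19 ]
scene8 blue (np.float64(332.5), np.float64(152.4)) 155 [0.602 0.122 0.19 ]
scene8 blue (np.float64(342.1), np.float64(266.6)) 144 [0.83  0.054 0.19 ]
scene8 blue (np.float64(415.0), np.float64(288.6)) 42 [0.887 0.146 0.19 ]
```

View pics/scene8.png

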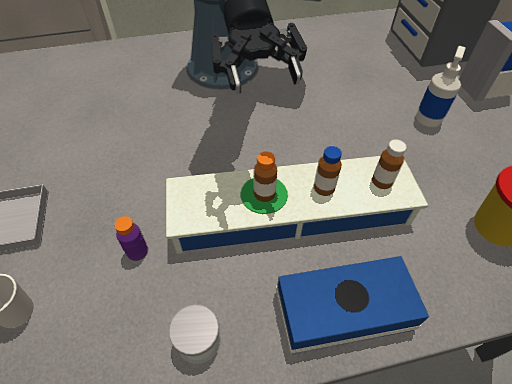

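View pics/top8.png

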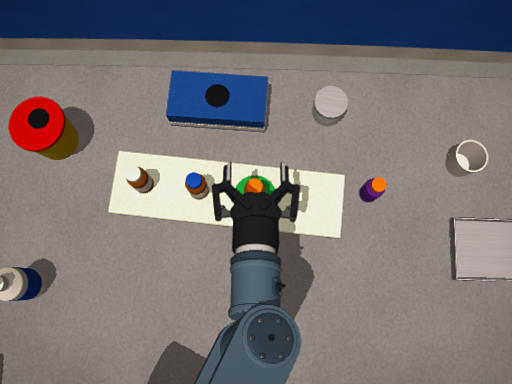

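The bottle stands upright on the mat in the scene view (265,180). The blue and white caps are unmoved at (332,152) and (397,148), and the gripper is well clear. I'm handing in.

```bash
python3 -c "
from bench import ctrl; print(ctrl.hand_in())"
```

```text
the job is handed in; nothing more can be done
None
```

The orange-capped amber bottle was inverted and now stands upright on the green mat. I handed the job in at about 28.6 s; it reported no verdict.

- **Method:** The moves only allow a turn about the tool's own axis. I therefore pushed the arm against its reach limit until the tool lay about 16° below level, gripped the bottle round its body, and lifted it. I then turned the tool 2.88 rad and back.
- **Inversion:** By the tool pose, the bottle's axis was about 2.5 rad from vertical, with its centre about 0.26 m above the mat, for at least 0.37 s. It was gripped throughout, with the opening steady at about 0.52, and the wrist views before and after showed no slip.
- **Last checks:** Two cameras put the bottle's cap within about 5 mm of the mat's centre. The blue cap measured the same as at the start. I checked the white-capped bottle only by eye, and it looked unmoved. The gripper was open and about 0.2 m above the shelf bottles, touching nothing.
- **Disagreements:** The two cameras differed by 2 to 5 mm on the caps and mat, and none of the checks failed.

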